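Knock the divider's size disc loose and hold its index plunger out

ROBOT

A 7-joint arm with a two-finger parallel gripper is mounted at the origin on the work surface. World frame = base frame: x ahead of the robot, y to its left, z up, the work surface at z = 0. Lengths are in m, angles in rad, forces in N, time in s.
With the tool pointing down it reaches from about 0.4 to 0.9 m from the base axis. Payload 5.6 kg.
Tool frame: the origin (TCP) lies midway between the tips of the shut fingers; the grasp point (between the pads) lies 19 mm behind it; z points along the fingers, y is the line along which they close (so a half turn about z gives the same grasp; the last joint's range is limited). The gripper opens to 92 mm and grips with 3 to 60 N. Pads are 20 mm wide; open, the fingers measure 128 mm over their backs; the gripper's body (75 mm by 189 mm) begins 69 mm behind the grasp point.
Start: joints at [-0.043, 0.468, -0.012, 1.603, 0.006, 1.071, -0.056], TCP at [0.65, -0, 0.215] pointing down, gripper open.
Joint ranges: [-2.53, 2.53], [-0.31, 2.02], [-1.57, 1.55], [0.28, 2.44], [-1.29, 4.43], [0.15, 1.84], [-2.92, 2.92]. Speed limits (rad/s): [2.57, 2.57, 3.14, 3.14, 3.14, 3.14, 3.14].

INTERFACE

Orientations are given as a unit quaternion [x, y, z, w].
In Python, from workcell import env gives the robot as it stands. The module is installed in compiled form; this text tells all that it offers.
- The arm moves only by the tool arm_command, never from a script. Its argument "commands" is a list that holds one entry, the list of rows, each a list of 6 numbers: the shift along the tool's x, y, z in m, then the turn, a rotation vector about the tool's x, y, z in degrees. A call has exactly 10 rows; each row shifts and turns the commanded pose from where the row before left it, along the tool's axes as they then stand; what a row does not reach is not made up. A row lasts 1/10 s, in which the tool goes at most 50 mm and 8.59 degrees, less where a joint would pass 70% of its speed; a pose out of reach is approached as far as the arm can. A call with a gripper value outside its range is refused whole. "grip" is the opening, from 0 (shut) to 1 (fully open), set as the call begins (left out, the last holds). The fingers move at their own pace and stop on an object; "squeeze" is the grip in N (left out, the last holds). Time passes only in rows, so rows that do not move let the fingers close, or fill a call up. It gives the time, the measured TCP pose, the force, the opening and the grip force at its end, in the units of the state.
- env.state(): the state, without advancing time (a new reading comes with each control period).
- env.read_camera(name): name is "scene" or "side" or "wrist"; returns the picture (420x560x3 uint8, red, green, blue); there is no depth.
- env.camera_info(name): a dict with "intrinsics" (3x3 intrinsics, pixels), "dist" ([k1, k2, p1, p2, k3] as OpenCV has them; the pictures are not rectified), "rvec" (rotation vector, rad) and "tvec" (3), from world to camera coordinates, as OpenCV has them. Camera axes: x right, y down, z forward; pixel columns grow to the right and rows downward; lengths in m; the calibration is good to about 2 mm. A picture is of the moment at which its call begins: read the wrist's pose just before it. camera_info takes no time and is no camera call; for the wrist camera it gives the pose at the moment of the call.
- env.hand_in(): hands the job in; it is judged then, once.
The state is a dict: "time_s": time; "qpos": joint angles; "dq": joint speeds; "effort": joint torques, N m; "eef_pos": TCP position; "eef_rot": TCP orientation; "wrist_force": force on the tool from outside, world axes, zero at the start; "wrist_torque": the same for the moment, N m; "gripper_width": finger opening in m; "finger_force": force on a finger pad.
Only numpy, scipy, OpenCV 4.12 (cv2) and the standard library are available. Lean on these libraries where they do the work, as an engineer would, in place of code of your own. Each camera call takes 0.05 s, during which the arm holds its last target. There are 200 camera calls.

TASK

The size disc of the dough divider is stuck with dried dough. Take the blue-headed mallet by its handle and knock the sprung brass pin in the middle of the disc fully down with the mallet's head, put the mallet back with its head on the black mat and let go of it, and then pull the red plunger knob up as far as it goes, so that the index pin is out of the disc, and finish while still gripping it there, so that a workmate can turn the disc. Leave the loaf, the bread tin and the jar where they stand.

Things in the scene. Friction and masses are not known exactly. Their poses are not given: they have to be found in the camera images.
- divider: disc unit fixed on the bench: round white base 230 mm across, 25 mm high, with an aluminium disc 204 mm across (top at 39 mm) and in its middle a dark sleeve 32 mm across (top at 62 mm) holding the brass pin. Origin: centre of the base's underside. x axis: from the disc's middle to the plunger, which is at x = +85 mm on a blue bracket 36 mm wide reaching x = +75 to +131 mm, top at 70 mm. z up
- pin_top (a point): centre of the flat top of the brass knock-out pin's head, 87 mm above the bench when up. The head is round, 24 mm across and 10 mm high, on the vertical axis of the disc's middle
- ejector (a joint): how far the brass pin is down: 0 = up, 0.012 m = fully down (stop). Spring: 2 N at the start, 6.3 N at the stop; it springs back up by itself
- knob_center (a point): centre of the red cylindrical knob of the index plunger, 98 mm above the bench when seated. The knob is 28 mm across and 28 mm high, axis vertical; its underside is 14 mm above the bracket's top when seated, and between them is only a steel guide 18 mm across
- plunger (a joint): how far the plunger is pulled up: 0 = seated in the disc's hole, 0.022 m = fully back (stop). Spring: 4.2 N seated, 12 N fully back; it snaps back if let go
- mallet: mallet, 0.26 to 0.5 kg: blue cylinder head 50 mm across, 80 mm long, standing on one of its two flat striking faces (it balances by itself); a level wooden handle 24 mm wide, 26 mm high leaves it towards the mallet's -x and ends 145 mm from the head's axis, its mid-height 40 mm above the lower face. Origin: centre of the lower face; z up along the head
- mallet_grip (a point): point in the handle's middle, 70 mm from the head's axis, 40 mm above the lower face: a good place to grip from above, across the handle
- mallet_head (a point): centre of the mallet's head, 40 mm above its lower face
- mat: black rubber mat 180 x 160 mm (x, y), 6 mm thick, fixed on the bench; origin at the centre of its underside. The mallet starts on it
- loaf: bystander: loaf of bread 82 x 200 mm, 82 mm high; origin at the centre of its underside
- tin: bystander: open dark steel bread tin 110 x 200 mm, 75 mm high; origin at the centre of its underside
- jar: bystander: white jar with green cap, 72 mm across, 95 mm high; origin at the centre of its underside
There are look-alikes about, which are no part of the job. What is meant by the divider is not purple or turquoise, and is the larger of those in its own colour.

How it is judged:
On the way, in this order (a step that is already met when the one before it is completed fails the run):
1. the brass pin is driven down (at least 9 of its 12 mm) by the held mallet, not by the fingers, with the plunger still seated (value of joint ejector above 0.009 m and contact force between mallet and ejector above 1 N and contact force between the fingers and mallet above 1 N and contact force between the fingers and ejector below 0.5 N and value of joint plunger below 0.005 m), for 0.02 s.
2. the mallet is back on its mat and let go, with the plunger still seated (x of mallet_head in the frame of mat between -0.09 and 0.09 m and y of mallet_head in the frame of mat between -0.08 and 0.08 m and height (world z) of mallet_head below 0.06 m and contact force between the fingers and mallet below 0.2 N and contact force between mallet and mat above 1 N and linear speed of mallet below 0.03 m/s and value of joint plunger below 0.005 m), for 0.2 s.
At the end, for the whole second after the job is handed in: the plunger is held at least 18 mm up (of 22 mm) by the fingers on the red knob; the brass pin is back up (within 3 mm); the mallet rests on the mat, released, its head's centre over the mat and below 60 mm; loaf, tin and jar within 30 mm of where they started (value of joint plunger above 0.018 m and contact force between the fingers and plunger above 1 N and value of joint ejector below 0.003 m and x of mallet_head in the frame of mat between -0.09 and 0.09 m and y of mallet_head in the frame of mat between -0.08 and 0.08 m and height (world z) of mallet_head below 0.06 m and contact force between the fingers and mallet below 0.2 N and contact force between mallet and mat above 1 N and linear speed of mallet below 0.03 m/s and distance of each of loaf, tin, jar from where it was at the start of the episode below 0.03 m); the arm keeps its last pose, push and grip.
It fails at once if the loaf is disturbed (moved over 30 mm) (not (distance of loaf from where it was at the start of the episode below 0.03 m)).
It fails at once if the tin is disturbed (moved over 30 mm) (not (distance of tin from where it was at the start of the episode below 0.03 m)).
It fails at once if the jar is disturbed (moved over 30 mm) (not (distance of jar from where it was at the start of the episode below 0.03 m)).
It also fails if it takes over 54 s, if anything falls off the work surface, if the arm or the gripper's body presses on something with over 40 N, if the wrist force passes 120 N, or if a joint passes its speed limit or range.

## Working session

There is one attempt and no reset: what is moved stays moved. The work goes in short steps, Python scripts to look and compute and a tool call to move; the robot and the scene stay as the last step left them, time stands still between calls to the robot, and variables do not carry over. Pictures are saved under pics/ and viewed, at most 10 in all, crops included, and the job is handed in when it is done.

Besides the shell and the picture viewer there is one more tool, called after "Call:" as name(argument=value, ...) on one line, values as JSON. arm_command: Moves the arm, as the interface text tells. Its arguments: {"type":"object","properties":{"commands":{"type":"array"},"grip":{"type":"number"},"squeeze":{"type":"number"}},"required":["commands"]}

```bash
mkdir -p pics
cat > h.py <<'E'
import numpy as np, cv2
from workcell import env
def ray(info,uv):
    K=np.array(info["intrinsics"]);d=np.array(info["dist"]);R=cv2.Rodrigues(np.array(info["rvec"],float))[0];t=np.array(info["tvec"],float).ravel()
    p=cv2.undistortPoints(np.array([[uv]],float),K,d).ravel()
    v=R.T@np.array([p[0],p[1],1]);return -R.T@t,v/np.linalg.norm(v)
def onz(info,uv,z):
    c,v=ray(info,uv);return c+v*(z-c[2])/v[2]
def proj(info,P):
    return cv2.projectPoints(np.array(P,float).reshape(-1,3),np.array(info["rvec"],float),np.array(info["tvec"],float),np.array(info["intrinsics"]),np.array(info["dist"]))[0].reshape(-1,2)
def tri(i1,u1,i2,u2):
    a,v=ray(i1,u1);b,w=ray(i2,u2);s=np.linalg.lstsq(np.c_[v,-w],b-a,rcond=None)[0]
    p,q=a+s[0]*v,b+s[1]*w;return (p+q)/2,np.linalg.norm(p-q)
E
python3 - <<'E'
from h import *
for n in ["scene","side","wrist"]:
    i=env.camera_info(n); im=env.read_camera(n); cv2.imwrite(f"pics/{n}0.png",im[:,:,::-1]); print(n,ray(i,(280,210)))
s=env.state();print(s["time_s"],s["eef_pos"],s["eef_rot"],s["wrist_force"])
E
```

```text
scene (array([1.57326525, 0.76446151, 0.9871155 ]), array([-0.67588284, -0.47361157, -0.5646897 ]))
side (array([0.23376915, 0.87861947, 1.11744605]), array([ 0.2047928 , -0.62949558, -0.74953   ]))
wrist (array([0.64936109, 0.08031258, 0.38452601]), array([-0.01408643, -0.3002282 , -0.95376339]))
0.15 [ 6.49554889e-01 -6.65632204e-05  2.13870507e-01] [ 7.07146256e-01  7.07066982e-01 -5.10371561e-04 -4.43007397e-04] [-0.39295014  0.12353078 -0.12314118]
```

View pics/scene0.png

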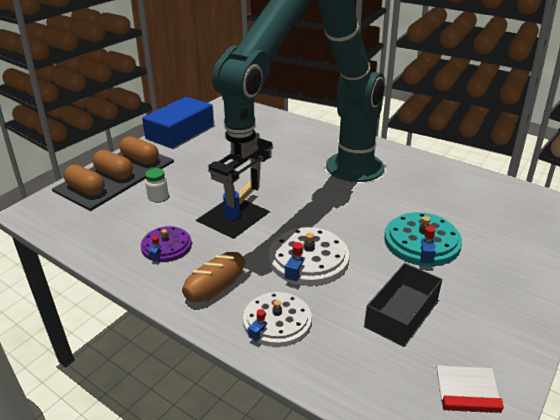

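View pics/side0.png

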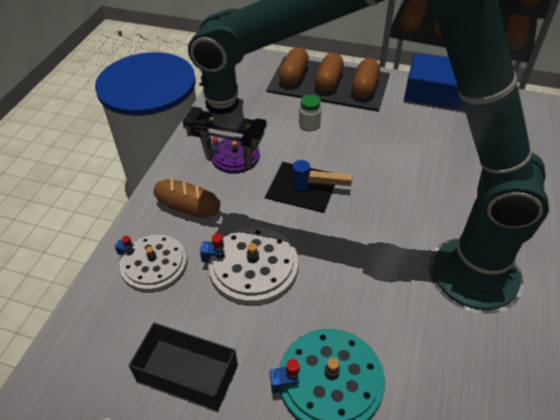

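Four dividers: purple, turquoise and two white. The large white one is at scene (311,251) and side (253,263). The small white one is at scene (277,316) and side (153,262). The larger white fits the description. The mallet is at side (302,177) with its handle running to (350,180), towards the robot.

```bash
cat > m.py <<'E'
from h import *
I={n:env.camera_info(n) for n in["scene","side"]}
H={n:cv2.cvtColor(cv2.imread(f"pics/{n}0.png"),cv2.COLOR_BGR2HSV) for n in I}
def blob(n,box,lo,hi):
    x0,y0,x1,y1=box;m=cv2.inRange(H[n][y0:y1,x0:x1],lo,hi)
    k,l,s,c=cv2.connectedComponentsWithStats(m);j=1+np.argmax(s[1:,4]);ys,xs=np.where(l==j)
    return c[j]+[x0,y0],s[j,:5]+[x0,y0,0,0,0],np.c_[xs+x0,ys+y0]
red=((0,150,60),(7,255,255));brass=((10,110,70),(24,255,255));blue=((105,130,40),(125,255,255));wood=((8,60,80),(25,255,255))
R={}
for nm,col,bs,bd in [("knob",red,(285,235,310,262),(205,225,232,252)),("pin",brass,(300,228,322,255),(243,235,265,262)),("head",blue,(215,185,250,225),(285,155,320,195)),("hand",wood,(230,175,260,205),(305,165,360,190))]:
    a=blob("scene",bs,*col);b=blob("side",bd,*col)
    print(nm,a[0].round(1),a[1],b[0].round(1),b[1],*[np.round(q,4) for q in tri(I["scene"],a[0],I["side"],b[0])]);R[nm]=(a,b)
b=R["head"][1];h=R["hand"][1]
print("head onz46",onz(I["side"],b[0],.046).round(4))
r=cv2.minAreaRect(h[2].astype(np.float32));print("hand rect",r)
P=np.array([onz(I["side"],p,.053) for p in h[2]])[:,:2];c=P.mean(0);w,v=np.linalg.eigh(np.cov((P-c).T));s=(P-c)@v[:,1];print("hand c",c,"dir",v[:,1],"ext",s.min(),s.max(),np.sqrt(w)*3.46)
k,p=[tri(I["scene"],R[n][0][0],I["side"],R[n][1][0])[0] for n in("knob","pin")];print("dist",np.linalg.norm((k-p)[:2]),np.degrees(np.arctan2(*(k-p)[[1,0]])))
# mat corners from side
x0,y0,x1,y1=260,155,345,215;m=cv2.inRange(H["side"][y0:y1,x0:x1],(0,0,0),(180,255,45));c=max(cv2.findContours(m,0,2)[0],key=cv2.contourArea)
q=cv2.boxPoints(cv2.minAreaRect(cv2.convexHull(c)));ap=cv2.approxPolyDP(cv2.convexHull(c),5,True).reshape(-1,2)+[x0,y0]
print("mat",[(tuple(u),onz(I["side"],u.astype(float),.006)[:2].round(3)) for u in ap])
for nm,n,box in [("jar","side",(295,90,325,118))]:
    a=blob(n,box,(45,80,40),(80,255,255));print(nm,a[0],onz(I[n],a[0],.09).round(3))
for u in [(152,190),(188,217),(219,205),(165,178)]: print("loaf",u,onz(I["side"],u,.04).round(3)[:2])
big=cv2.imread("pics/side0.png")[150:310,110:360];cv2.imwrite("pics/crop.png",cv2.resize(big,None,fx=3,fy=3,interpolation=2))
E
python3 m.py
```

```text
knob [297.1 248.5] [292 242  11  14 112] [217.  237.6] [212 233  11  10  81] [0.6328 0.1585 0.1011] 0.0043
pin [309.2 237. ] [306 233   8  10  59] [251.9 246.8] [248 243   9   9  64] [0.5481 0.1436 0.0789] 0.0025
head [231.8 208.3] [223 191  17  29 279] [300.6 174.4] [292 160  18  31 424] [ 0.511  -0.169   0.0379] 0.0108
hand [244.7 190.3] [238 180  15  23 127] [330.1 175.4] [309 170  44  11 298] [ 0.4264 -0.1797  0.0529] 0.0027
head onz46 [ 0.5099 -0.1687  0.046 ]
hand rect ((330.52252197265625, 175.26406860351562), (43.09073257446289, 7.252896308898926), 5.440332412719727)
hand c [ 0.42661213 -0.18156143] dir [-0.9896528  -0.14348285] ext -0.06007464291738992 0.06200253447338728 [0.0281223  0.12088887]
dist 0.08605127416833967 9.925359702882332
mat [((np.int64(282), np.int64(163)), array([ 0.588, -0.239])), ((np.int64(314), np.int64(169)), array([ 0.488, -0.241])), ((np.int64(333), np.int64(184)), array([ 0.419, -0.196])), ((np.int64(323), np.int64(211)), array([ 0.421, -0.085])), ((np.int64(265), np.int64(197)), array([ 0.593, -0.09 ]))]
jar [310.1036036  100.58558559] [ 0.56  -0.455  0.09 ]
loaf (152, 190) [0.899 0.005]
loaf (188, 217) [0.759 0.069]
loaf (219, 205) [0.695 0.004]
loaf (165, 178) [ 0.884 -0.05 ]
```

View pics/crop.png

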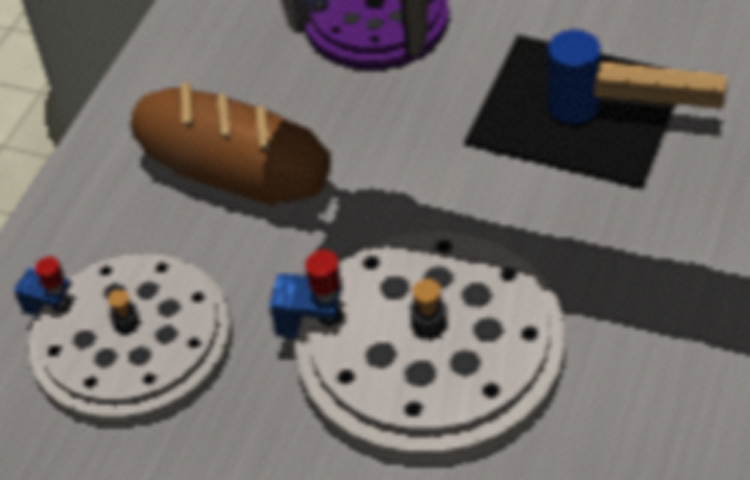

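View pics/wrist0.png

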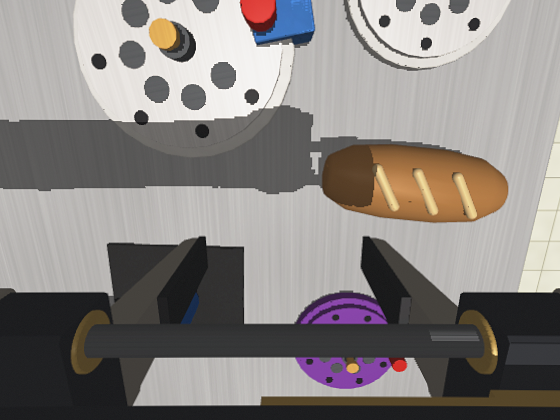

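The crop shows the larger white divider, with its red knob near crop (322,265), brass pin near (427,295) and blue bracket. The wrist view agrees. I'll turn the tool first, then go above the handle.

Call:
arm_command(commands=[[[0, 0, 0, 0, 0, 8.16], [0, 0, 0, 0, 0, 8.16], [0, 0, 0, 0, 0, 8.16], [0, 0, 0, 0, 0, 8.16], [0, 0, 0, 0, 0, 8.16], [0, 0, 0, 0, 0, 8.16], [0, 0, 0, 0, 0, 8.16], [0, 0, 0, 0, 0, 8.16], [0, 0, 0, 0, 0, 8.16], [0, 0, 0, 0, 0, 8.16]]], grip=1, squeeze=50)

```text
time_s: 1.15
eef_pos: [0.6498, 0.0, 0.2142]
eef_rot: [0.998, 0.07, -0.0, 0.0]
wrist_force: [-0.0, -0.9, 1.0]
gripper_width: 0.0919
finger_force: 0.0
```

```bash
cat >> h.py <<'E'
from scipy.spatial.transform import Rotation as Ro
def go(P,yaw=None):
    s=env.state();R=Ro.from_quat(s["eef_rot"]);p=np.array(s["eef_pos"]);M=R.as_matrix()
    print("t",round(s["time_s"],2),"p",p.round(4),"xdir",np.degrees(np.arctan2(M[1,0],M[0,0])).round(2),"z",M[:,2].round(4),"F",np.round(s["wrist_force"],1),"w",round(float(s["gripper_width"]),4),s["finger_force"])
    if P is not None: print("tool shift",(M.T@(np.array(P)-p)).round(4))
    if yaw is not None:
        T=np.c_[[np.cos(yaw),np.sin(yaw),0],[np.sin(yaw),-np.cos(yaw),0],[0,0,-1]];print("rotvec",np.degrees((R.inv()*Ro.from_matrix(T)).as_rotvec()).round(2))
E
python3 -c "
from h import *
go([.4455,-.1785,.16],np.radians(8.3))"
```

```text
t 1.15 p [0.6498 0.     0.2142] xdir 8.06 z [-7.e-04 -1.e-04 -1.e+00] F [-0.  -0.9  1. ] w 0.0919 0.0
tool shift [-0.2272  0.1481  0.0544]
rotvec [-0.    0.04 -0.24]
```

Call:
arm_command(commands=[[[-0.0255, 0.0165, 0.006, 0, 0, 0], [-0.0255, 0.0165, 0.006, 0, 0, 0], [-0.0255, 0.0165, 0.006, 0, 0, 0], [-0.0255, 0.0165, 0.006, 0, 0, 0], [-0.0255, 0.0165, 0.006, 0, 0, 0], [-0.0255, 0.0165, 0.006, 0, 0, 0], [-0.0255, 0.0165, 0.006, 0, 0, 0], [-0.0255, 0.0165, 0.006, 0, 0, 0], [-0.0232, 0.016, 0.006, 0, 0, 0], [0, 0, 0, 0, 0, 0]]])

```text
time_s: 2.15
eef_pos: [0.4434, -0.182, 0.1599]
eef_rot: [0.998, 0.07, -0.001, -0.0]
wrist_force: [0.5, 0.8, -0.6]
gripper_width: 0.0918
finger_force: 0.0
```

Run:
```python
from h import *
go([.4455,-.1785,.03],np.radians(8.3))
i=env.camera_info("wrist");im=env.read_camera("wrist");cv2.imwrite("pics/w1.png",im[:,:,::-1])
print(proj(i,[[.51,-.169,.086],[.4455,-.1785,.059],[.3666,-.1898,.059]]))
```

```text
t 2.15 p [ 0.4434 -0.182   0.1599] xdir 8.07 z [-0.0027  0.     -1.    ] F [ 0.5  0.8 -0.6] w 0.0918 0.0
tool shift [ 0.0029 -0.0032  0.1299]
rotvec [-0.02  0.15 -0.23]
[[280.34025658 127.83151922]
 [281.37421657 200.4566445 ]
 [281.77293636 278.96366535]]
```

View pics/w1.png

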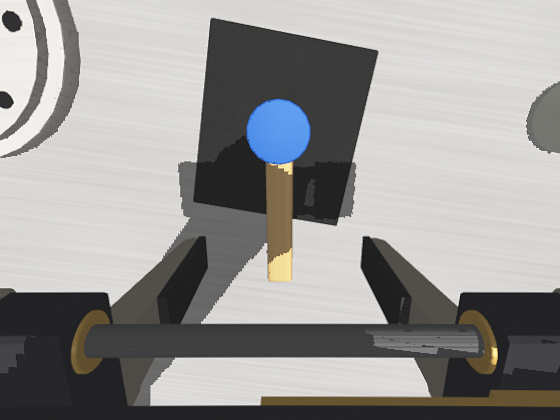

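The wrist view puts the mallet head at (278,131) and the handle along column 280, within 3 px of prediction. I'll descend and grip.

Call:
arm_command(commands=[[[0, -0.0032, 0.02, 0, 0, -0.2], [0, 0, 0.02, 0, 0, 0], [0, 0, 0.02, 0, 0, 0], [0, 0, 0.02, 0, 0, 0], [0, 0, 0.02, 0, 0, 0], [0, 0, 0.02, 0, 0, 0], [0, 0, 0.011, 0, 0, 0], [0, 0, 0, 0, 0, 0], [0, 0, 0, 0, 0, 0], [0, 0, 0, 0, 0, 0]]])

```text
time_s: 3.2
eef_pos: [0.4473, -0.1766, 0.0304]
eef_rot: [0.997, 0.075, 0.001, 0.0]
wrist_force: [-0.3, -0.6, -0.1]
gripper_width: 0.0921
finger_force: 0.0
```

Call:
arm_command(commands=[[[0, 0, 0, 0, 0, 0], [0, 0, 0, 0, 0, 0], [0, 0, 0, 0, 0, 0], [0, 0, 0, 0, 0, 0], [0, 0, 0, 0, 0, 0], [0, 0, 0, 0, 0, 0], [0, 0, 0, 0, 0, 0], [0, 0, 0, 0, 0, 0], [0, 0, 0, 0, 0, 0], [0, 0, 0, 0, 0, 0]]], grip=0, squeeze=55)

```text
time_s: 4.2
eef_pos: [0.4464, -0.1765, 0.0296]
eef_rot: [0.997, 0.075, 0.0, 0.0]
wrist_force: [-0.4, 0.3, -0.1]
gripper_width: 0.0232
finger_force: 54.9
```

Run:
```python
from h import *
go(None)
i=env.camera_info("wrist");im=env.read_camera("wrist");cv2.imwrite("pics/w2.png",im[:,:,::-1])
m=cv2.inRange(cv2.cvtColor(im,cv2.COLOR_RGB2HSV),(100,120,80),(125,255,255));c=max(cv2.findContours(m,0,2)[0],key=cv2.contourArea);print(cv2.minEnclosingCircle(c),cv2.boundingRect(c));print(onz(i,cv2.minEnclosingCircle(c)[0],.086))
```

```text
t 4.2 p [ 0.4464 -0.1765  0.0296] xdir 8.59 z [ 0.e+00 -1.e-04 -1.e+00] F [-0.4  0.3 -0.1] w 0.0232 54.93715703487396
((284.59625244140625, 160.27699279785156), 67.30509185791016) (218, 93, 134, 134)
[ 0.50796486 -0.16659228  0.086     ]
```

Call:
arm_command(commands=[[[0, 0, -0.006, 0, 0, 0], [0, 0, -0.013, 0, 0, 0], [0, 0, -0.015, 0, 0, 0], [0, 0, -0.015, 0, 0, 0], [0, 0, -0.015, 0, 0, 0], [0, 0, -0.015, 0, 0, 0], [0, 0, -0.015, 0, 0, 0], [0, 0, -0.01, 0, 0, 0], [0, 0, 0, 0, 0, 0], [0, 0, 0, 0, 0, 0]]])

```text
time_s: 5.25
eef_pos: [0.4461, -0.1763, 0.1336]
eef_rot: [0.997, 0.075, -0.0, -0.0]
wrist_force: [0.2, 0.2, -2.9]
gripper_width: 0.0236
finger_force: 54.9
```

```bash
cat > hd.py <<'E'
from h import *
def head():
    i=env.camera_info("wrist");im=env.read_camera("wrist")
    m=cv2.inRange(cv2.cvtColor(im,cv2.COLOR_RGB2HSV),(100,120,80),(125,255,255));c=max(cv2.findContours(m,0,2)[0],key=cv2.contourArea);e=cv2.minEnclosingCircle(c);p=onz(i,e[0],env.state()["eef_pos"][2]+.0565);print("head",np.round(e[0],1),round(e[1],1),cv2.boundingRect(c),p.round(4));return im,i,p
E
python3 - <<'E'
from hd import *
im,i,p=head()
e=np.array(env.state()["eef_pos"]);d=(p-e)[:2]
# pin estimates at top z=.087 from first wrist view etc.
import math
yaw=math.radians(8.5)
pin=np.array([.548,.1438]);go([*(pin-d),.15])
I={n:env.camera_info(n) for n in["scene","side"]}
for n,u in[("scene",(309.2,237)),("side",(251.9,246.8))]: print(n,onz(I[n],u,.083))
E
```

```text
head [284.8 159.9] 67.4 (218, 93, 134, 134) [ 0.5078 -0.1664  0.1897]
t 5.3 p [ 0.4459 -0.1762  0.1332] xdir 8.6 z [-9.e-04  3.e-04 -1.e+00] F [ 0.5 -0.6 -3.7] w 0.0237 54.93618965148926
tool shift [ 0.0861 -0.3007 -0.0167]
scene [0.55357464 0.14805703 0.083     ]
side [0.54706827 0.14505848 0.083     ]
```

Call:
arm_command(commands=[[[0, -0.015, -0.005, 0, 0, 0], [0, -0.025, -0.005, 0, 0, 0], [0.005, -0.025, -0.005, 0, 0, 0], [0.005, -0.025, -0.002, 0, 0, 0], [0.01, -0.025, 0, 0, 0, 0], [0.01, -0.025, 0, 0, 0, 0], [0.01, -0.025, 0, 0, 0, 0], [0.01, -0.02, 0, 0, 0, 0], [0.01, -0.015, 0, 0, 0, 0], [0, 0, 0, 0, 0, 0]]])

```text
time_s: 6.3
eef_pos: [0.476, 0.0327, 0.1498]
eef_rot: [0.997, 0.077, -0.001, -0.0]
wrist_force: [-0.6, 0.5, -3.0]
gripper_width: 0.0235
finger_force: 54.9
```

Run:
```python
from hd import *
s=env.state()["eef_pos"]
im,i,p=head();cv2.imwrite("pics/w3.png",im[:,:,::-1])
hsv=cv2.cvtColor(im,cv2.COLOR_RGB2HSV)
def bl(lo,hi,z,nm):
    k,l,st,c=cv2.connectedComponentsWithStats(cv2.inRange(hsv,lo,hi))
    for j in range(1,k):
        if st[j,4]>150: print(nm,st[j],c[j].round(1),onz(i,c[j],z).round(4))
bl((12,110,100),(24,255,255),.087,"brass");bl((0,150,80),(6,255,255),.112,"red");bl((174,150,80),(180,255,255),.112,"red2")
print("pred pin",proj(i,[.549,.1455,.087]),"knob",proj(i,[.634,.160,.112]))
go([*(np.array([.549,.1455])-(p[:2]-s[:2])),.15])
```

```text
head [284.5 160.1] 67.0 (218, 94, 133, 133) [0.5377 0.0429 0.2062]
brass [128  86  33  35 885] [144.2 102.7] [0.5454 0.1448 0.087 ]
pred pin [[143.24936645  97.24094401]] knob [[ 99.9941489  -71.62376178]]
t 6.35 p [0.4753 0.0309 0.1497] xdir 8.72 z [-1.9e-03 -5.0e-04 -1.0e+00] F [-0.2  0.4 -2.9] w 0.0237 54.935842752456665
tool shift [ 0.0277 -0.1013 -0.0004]
```

View pics/w3.png

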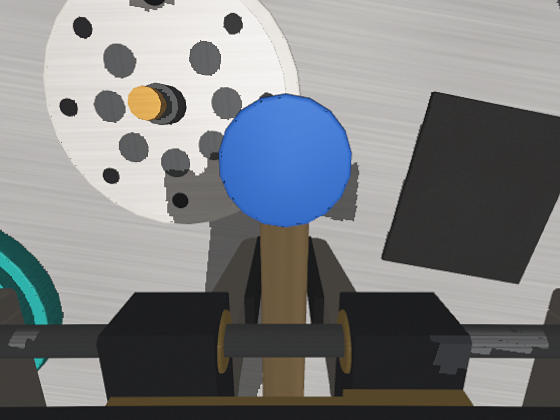

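The wrist view shows the brass pin at (144,103), giving x = 0.546, y = 0.145, and the mallet head at (285,160). I'll go over the pin.

Call:
arm_command(commands=[[[0.003, -0.01, 0, 0, 0, 0], [0.003, -0.015, 0, 0, 0, 0], [0.003, -0.015, 0, 0, 0, 0], [0.003, -0.015, 0, 0, 0, 0], [0.003, -0.015, 0, 0, 0, 0], [0.003, -0.015, 0, 0, 0, 0], [0.003, -0.01, 0, 0, 0, 0], [0.003, -0.005, 0, 0, 0, 0], [0, 0, 0, 0, 0, 0], [0, 0, 0, 0, 0, 0]]])

```text
time_s: 7.35
eef_pos: [0.4846, 0.1319, 0.1505]
eef_rot: [0.997, 0.074, -0.0, 0.0]
wrist_force: [-0.1, 0.4, -2.9]
gripper_width: 0.0238
finger_force: 54.9
```

Run:
```python
from hd import *
im,i,p=head();s=env.state()["eef_pos"];print("off",np.array([.546,.1448])-p[:2])
go([.485,s[1],.096])
```

```text
head [284.8 160.1] 67.0 (219, 94, 132, 133) [0.5463 0.1417 0.207 ]
off [-0.00030938  0.00305396]
t 7.4 p [0.4846 0.1318 0.1505] xdir 8.52 z [-3.e-04 -6.e-04 -1.e+00] F [ 0.2 -0.4 -3.4] w 0.0236 54.93605196475983
tool shift [0.0005 0.     0.0545]
```

Call:
arm_command(commands=[[[0, -0.003, 0.008, 0, 0, 0], [0, 0, 0.01, 0, 0, 0], [0, 0, 0.01, 0, 0, 0], [0, 0, 0.008, 0, 0, 0], [0, 0, 0.005, 0, 0, 0], [0, 0, 0.005, 0, 0, 0], [0, 0, 0.003, 0, 0, 0], [0, 0, 0.002, 0, 0, 0], [0, 0, 0, 0, 0, 0], [0, 0, 0, 0, 0, 0]]])

```text
time_s: 8.4
eef_pos: [0.4843, 0.1357, 0.0999]
eef_rot: [0.997, 0.075, 0.0, -0.0]
wrist_force: [-2.4, -1.1, 1.0]
gripper_width: 0.0235
finger_force: 54.9
```

Call:
arm_command(commands=[[[0, 0, 0.001, 0, 0, 0], [0, 0, 0.001, 0, 0, 0], [0, 0, 0.001, 0, 0, 0], [0, 0, 0.001, 0, 0, 0], [0, 0, 0.001, 0, 0, 0], [0, 0, 0, 0, 0, 0], [0, 0, 0, 0, 0, 0], [0, 0, 0, 0, 0, 0], [0, 0, 0, 0, 0, 0], [0, 0, 0, 0, 0, 0]]])

```text
time_s: 9.4
eef_pos: [0.4834, 0.1355, 0.096]
eef_rot: [0.997, 0.075, -0.001, -0.0]
wrist_force: [-10.1, -3.0, 18.0]
gripper_width: 0.0238
finger_force: 55.0
```

Run:
```python
from hd import *
im,i,p=head();go(None)
im=env.read_camera("side");cv2.imwrite("pics/s2.png",cv2.resize(im[200:300,200:320,::-1],None,fx=5,fy=5,interpolation=2))
```

```text
head [284.1 165.2] 68.0 (217, 99, 135, 134) [0.5432 0.1453 0.1526]
t 9.45 p [0.4834 0.1355 0.0961] xdir 8.58 z [-1.4e-03  2.0e-04 -1.0e+00] F [-10.   -3.6  19.2] w 0.0234 55.00571608543396
```

View pics/s2.png

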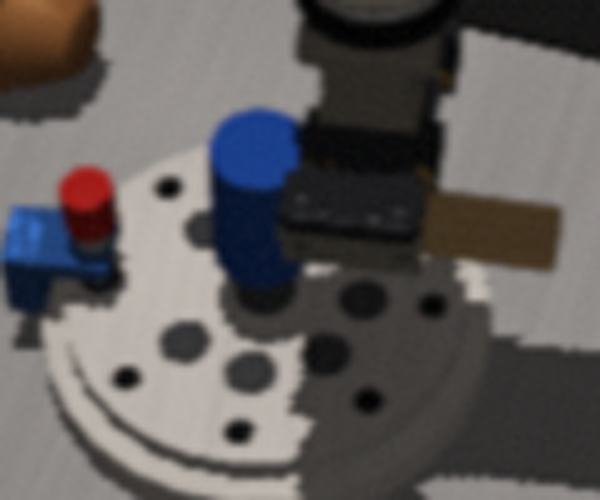

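The head (crop (258,200)) sits on the pin, and with about 21 N upward it is at its stop. The knob at crop (88,205) is still seated. I'll lift and carry the mallet back.

Call:
arm_command(commands=[[[0, 0, -0.004, 0, 0, 0], [0, 0, -0.008, 0, 0, 0], [0, 0, -0.01, 0, 0, 0], [0, 0, -0.01, 0, 0, 0], [0, 0, -0.01, 0, 0, 0], [0, 0, -0.008, 0, 0, 0], [0, 0, -0.005, 0, 0, 0], [0, 0, 0, 0, 0, 0], [0, 0, 0, 0, 0, 0], [0, 0, 0, 0, 0, 0]]])

```text
time_s: 10.5
eef_pos: [0.4838, 0.1356, 0.1492]
eef_rot: [0.997, 0.075, -0.0, 0.0]
wrist_force: [-0.0, -1.2, -4.1]
gripper_width: 0.0236
finger_force: 55.0
```

Run:
```python
from hd import *
im,i,p=head();go([.4464,-.1765,.14])
hsv=cv2.cvtColor(im,cv2.COLOR_RGB2HSV)
k,l,st,c=cv2.connectedComponentsWithStats(cv2.inRange(hsv,(0,150,80),(6,255,255)))
for j in range(1,k):
    if st[j,4]>100: print("red",st[j],c[j],onz(i,c[j],.112))
```

```text
head [283.9 164.2] 67.7 (217, 98, 135, 134) [0.544  0.1456 0.2056]
t 10.55 p [0.4838 0.1356 0.1491] xdir 8.59 z [-8.e-04 -4.e-04 -1.e+00] F [-0.8  0.5 -3.5] w 0.0236 54.99558448791504
tool shift [-0.0836  0.303   0.0093]
red [260   0  43  17 553] [280.98915009   6.63652803] [0.62015299 0.15863816 0.112     ]
```

Call:
arm_command(commands=[[[-0.002, 0.015, 0, 0, 0, 0], [-0.009, 0.035, 0, 0, 0, 0], [-0.011, 0.04, 0, 0, 0, 0], [-0.011, 0.04, 0, 0, 0, 0], [-0.011, 0.04, 0, 0, 0, 0], [-0.011, 0.04, 0, 0, 0, 0], [-0.011, 0.04, 0, 0, 0, 0], [-0.01, 0.033, 0, 0, 0, 0], [-0.0076, 0.02, 0, 0, 0, 0], [0, 0, 0, 0, 0, 0]]])

```text
time_s: 11.55
eef_pos: [0.4457, -0.18, 0.1495]
eef_rot: [0.997, 0.072, -0.0, 0.001]
wrist_force: [0.2, -0.3, -3.8]
gripper_width: 0.0234
finger_force: 55.0
```

Call:
arm_command(commands=[[[0, 0, 0.01, 0, 0, 0], [0, 0, 0.02, 0, 0, 0], [0, 0, 0.02, 0, 0, 0], [0, 0, 0.02, 0, 0, 0], [0, 0, 0.015, 0, 0, 0], [0, 0, 0.01, 0, 0, 0], [0, 0, 0.007, 0, 0, 0], [0, 0, 0.004, 0, 0, 0], [0, 0, 0, 0, 0, 0], [0, 0, 0, 0, 0, 0]]])

```text
time_s: 12.55
eef_pos: [0.4472, -0.1765, 0.044]
eef_rot: [0.997, 0.075, 0.0, 0.0]
wrist_force: [0.4, -0.4, -3.9]
gripper_width: 0.0234
finger_force: 55.0
```

Run:
```python
from hd import *
im,i,p=head();go([.4464,-.1765,.0296])
```

```text
head [283.7 164.5] 68.1 (216, 97, 136, 135) [ 0.5072 -0.1664  0.1006]
t 12.6 p [ 0.4473 -0.1766  0.0441] xdir 8.59 z [ 1.2e-03 -3.0e-04 -1.0e+00] F [-0.3  0.  -4.3] w 0.0232 54.99556839466095
tool shift [-0.0009 -0.0002  0.0145]
```

Call:
arm_command(commands=[[[0, 0, 0.003, 0, 0, 0], [0, 0, 0.003, 0, 0, 0], [0, 0, 0.003, 0, 0, 0], [0, 0, 0.002, 0, 0, 0], [0, 0, 0.001, 0, 0, 0], [0, 0, 0.001, 0, 0, 0], [0, 0, 0.001, 0, 0, 0], [0, 0, 0, 0, 0, 0], [0, 0, 0, 0, 0, 0], [0, 0, 0, 0, 0, 0]]])

```text
time_s: 13.6
eef_pos: [0.4468, -0.1764, 0.0296]
eef_rot: [0.997, 0.075, 0.0, 0.0]
wrist_force: [-0.5, 0.7, -3.5]
gripper_width: 0.0235
finger_force: 55.0
```

Call:
arm_command(commands=[[[0, 0, 0.001, 0, 0, 0], [0, 0, 0.001, 0, 0, 0], [0, 0, 0.0005, 0, 0, 0], [0, 0, 0, 0, 0, 0], [0, 0, 0, 0, 0, 0], [0, 0, 0, 0, 0, 0], [0, 0, 0, 0, 0, 0], [0, 0, 0, 0, 0, 0], [0, 0, 0, 0, 0, 0], [0, 0, 0, 0, 0, 0]]])

```text
time_s: 14.6
eef_pos: [0.4468, -0.1765, 0.028]
eef_rot: [0.997, 0.075, 0.0, -0.0]
wrist_force: [-3.2, 0.9, 8.4]
gripper_width: 0.024
finger_force: 55.0
```

Call:
arm_command(commands=[[[0, 0, 0, 0, 0, 0], [0, 0, 0, 0, 0, 0], [0, 0, 0, 0, 0, 0], [0, 0, 0, 0, 0, 0], [0, 0, 0, 0, 0, 0], [0, 0, 0, 0, 0, 0], [0, 0, 0, 0, 0, 0], [0, 0, 0, 0, 0, 0], [0, 0, 0, 0, 0, 0], [0, 0, 0, 0, 0, 0]]], grip=1)

```text
time_s: 15.6
eef_pos: [0.4468, -0.1764, 0.0271]
eef_rot: [0.997, 0.075, 0.0, 0.0]
wrist_force: [0.3, -0.4, -0.6]
gripper_width: 0.0918
finger_force: 0.0
```

Call:
arm_command(commands=[[[0, 0, -0.01, 0, 0, 0], [0, 0, -0.02, 0, 0, 0], [0, 0, -0.02, 0, 0, 0], [0, 0, -0.02, 0, 0, 0], [0, 0, -0.02, 0, 0, 0], [0, 0, -0.02, 0, 0, 0], [0, 0, -0.02, 0, 0, 0], [0, 0, -0.01, 0, 0, 0], [0, 0, 0, 0, 0, 0], [0, 0, 0, 0, 0, 0]]])

```text
time_s: 16.6
eef_pos: [0.4464, -0.1762, 0.1668]
eef_rot: [0.997, 0.075, -0.0, -0.0]
wrist_force: [-0.4, -1.3, -1.4]
gripper_width: 0.0921
finger_force: 0.0
```

Run:
```python
from hd import *
i=env.camera_info("wrist");im=env.read_camera("wrist");cv2.imwrite("pics/w4.png",im[:,:,::-1])
print(proj(i,[.508,-.1665,.086]))
go([.57,.1,.168])
```

```text
[[284.46326392 134.75180518]]
t 16.65 p [ 0.4462 -0.1761  0.1664] xdir 8.6 z [-1.3e-03  3.0e-04 -1.0e+00] F [-0.5  0.   0.3] w 0.0919 0.0
tool shift [ 0.1637 -0.2545 -0.0017]
```

View pics/w4.png

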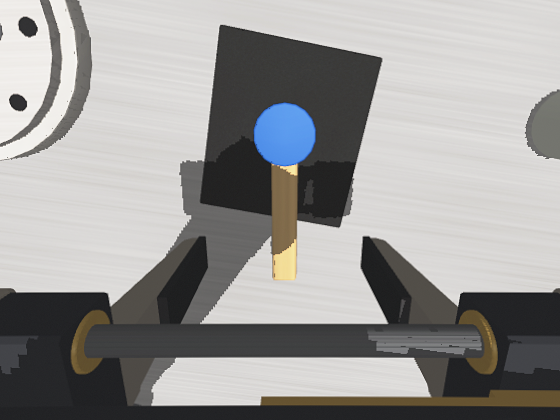

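The mallet stands on the mat, released, with its head at (284,134). On to the knob.

Call:
arm_command(commands=[[[0.01, -0.018, 0, 0, 0, 0], [0.02, -0.035, 0, 0, 0, 0], [0.02, -0.035, 0, 0, 0, 0], [0.02, -0.035, 0, 0, 0, 0], [0.02, -0.035, 0, 0, 0, 0], [0.02, -0.035, 0, 0, 0, 0], [0.02, -0.035, 0, 0, 0, 0], [0.02, -0.034, 0, 0, 0, 0], [0.02, -0.032, 0, 0, 0, 0], [0, 0, 0, 0, 0, 0]]])

```text
time_s: 17.65
eef_pos: [0.571, 0.1459, 0.1653]
eef_rot: [0.997, 0.079, -0.001, -0.001]
wrist_force: [-0.5, 0.1, 0.2]
gripper_width: 0.092
finger_force: 0.0
```

```bash
cat > k.py <<'E'
from h import *
i=env.camera_info("wrist");s=env.state();im=env.read_camera("wrist")
hsv=cv2.cvtColor(im,cv2.COLOR_RGB2HSV)
for nm,lo,hi,z in [("red",(0,150,120),(6,255,255),.112),("brass",(12,110,100),(24,255,255),.087)]:
    k,l,st,c=cv2.connectedComponentsWithStats(cv2.inRange(hsv,lo,hi))
    for j in range(1,k):
        if st[j,4]>300: print(nm,st[j],c[j].round(1),onz(i,c[j],z).round(4))
E
python3 - <<'E'
from k import *
cv2.imwrite("pics/w5.png",im[:,:,::-1]);go([.631,.159,.168],np.radians(9.5))
E
```

```text
red [ 260  122   37   39 1136] [278.  141.3] [0.6291 0.1603 0.112 ]
brass [ 437    0  115   90 6542] [484.1  40.2] [0.72   0.0254 0.087 ]
brass [268 227  27  25 514] [281.4 239.1] [0.5454 0.145  0.087 ]
t 17.7 p [0.5703 0.1423 0.1652] xdir 8.86 z [-2.5e-03 -4.0e-04 -1.0e+00] F [-0.4 -0.7  0. ] w 0.0918 0.0
tool shift [ 0.0625 -0.0071 -0.0029]
rotvec [-0.    0.15 -0.64]
```

View pics/w5.png

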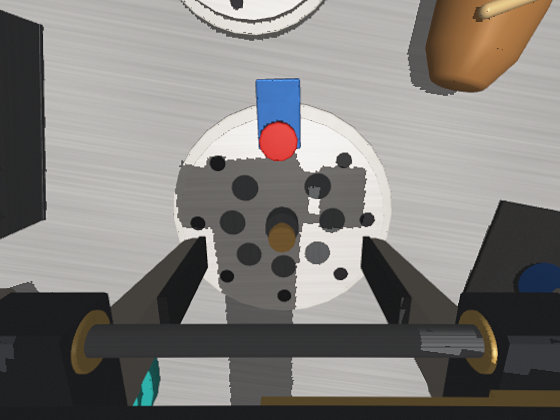

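Knob at (278,141), giving x = 0.629, y = 0.160. That is 85 mm from the pin, as it should be. The fingers will close across the bracket.

Call:
arm_command(commands=[[[0.01, -0.002, 0, 0, 0, -0.3], [0.012, -0.002, 0, 0, 0, -0.3], [0.015, -0.002, 0, 0, 0, 0], [0.012, -0.0014, 0, 0, 0, 0], [0.008, -0.001, 0, 0, 0, 0], [0.0042, 0, 0, 0, 0, 0], [0, 0, 0.01, 0, 0, 0], [0, 0, 0.01, 0, 0, 0], [0, 0, 0, 0, 0, 0], [0, 0, 0, 0, 0, 0]]])

```text
time_s: 18.7
eef_pos: [0.6294, 0.1574, 0.1464]
eef_rot: [0.997, 0.08, -0.001, 0.0]
wrist_force: [0.3, -0.1, -0.2]
gripper_width: 0.0919
finger_force: 0.0
```

Run:
```python
from k import *
go([.6293,.1602,.080])
```

```text
brass [  440     0   120   164 12602] [497.4  78.5] [0.7522 0.0302 0.087 ]
brass [270 301  28  22 463] [283.4 312.1] [0.5454 0.1453 0.087 ]
t 18.75 p [0.6298 0.1576 0.147 ] xdir 9.2 z [-3.e-04 -2.e-04 -1.e+00] F [-0.8  0.   0.6] w 0.0919 0.0
tool shift [-0.     -0.0027  0.067 ]
```

Call:
arm_command(commands=[[[0, -0.0025, 0.008, 0, 0, 0], [0, 0, 0.012, 0, 0, 0], [0, 0, 0.012, 0, 0, 0], [0, 0, 0.012, 0, 0, 0], [0, 0, 0.011, 0, 0, 0], [0, 0, 0.008, 0, 0, 0], [0, 0, 0.004, 0, 0, 0], [0, 0, 0, 0, 0, 0], [0, 0, 0, 0, 0, 0], [0, 0, 0, 0, 0, 0]]])

```text
time_s: 19.75
eef_pos: [0.6301, 0.1602, 0.0807]
eef_rot: [0.997, 0.08, 0.001, -0.0]
wrist_force: [-0.0, 0.4, 0.9]
gripper_width: 0.0921
finger_force: 0.0
```

Call:
arm_command(commands=[[[0, 0, 0, 0, 0, 0], [0, 0, 0, 0, 0, 0], [0, 0, 0, 0, 0, 0], [0, 0, 0, 0, 0, 0], [0, 0, 0, 0, 0, 0], [0, 0, 0, 0, 0, 0], [0, 0, 0, 0, 0, 0], [0, 0, 0, 0, 0, 0], [0, 0, 0, 0, 0, 0], [0, 0, 0, 0, 0, 0]]], grip=0, squeeze=58)

```text
time_s: 20.75
eef_pos: [0.6297, 0.1596, 0.0801]
eef_rot: [0.997, 0.08, 0.0, 0.0]
wrist_force: [-0.3, -0.8, -0.2]
gripper_width: 0.0266
finger_force: 58.0
```

Call:
arm_command(commands=[[[0, 0, -0.002, 0, 0, 0], [0, 0, -0.003, 0, 0, 0], [0, 0, -0.003, 0, 0, 0], [0, 0, -0.003, 0, 0, 0], [0, 0, -0.003, 0, 0, 0], [0, 0, -0.003, 0, 0, 0], [0, 0, -0.003, 0, 0, 0], [0, 0, -0.002, 0, 0, 0], [0, 0, 0, 0, 0, 0], [0, 0, 0, 0, 0, 0]]])

```text
time_s: 21.75
eef_pos: [0.6297, 0.1595, 0.1015]
eef_rot: [0.997, 0.08, -0.0, 0.0]
wrist_force: [4.4, -3.0, -12.4]
gripper_width: 0.0269
finger_force: 58.0
```

Call:
arm_command(commands=[[[0, 0, -0.0005, 0, 0, 0], [0, 0, -0.0005, 0, 0, 0], [0, 0, -0.0005, 0, 0, 0], [0, 0, 0, 0, 0, 0], [0, 0, 0, 0, 0, 0], [0, 0, 0, 0, 0, 0], [0, 0, 0, 0, 0, 0], [0, 0, 0, 0, 0, 0], [0, 0, 0, 0, 0, 0], [0, 0, 0, 0, 0, 0]]])

```text
time_s: 22.75
eef_pos: [0.6296, 0.1595, 0.1022]
eef_rot: [0.997, 0.08, -0.0, 0.001]
wrist_force: [6.5, -1.4, -16.7]
gripper_width: 0.0271
finger_force: 58.0
```

Run:
```python
from h import *
go(None)
im=env.read_camera("side");cv2.imwrite("pics/s3.png",cv2.resize(im[140:300,150:360,::-1],None,fx=3.5,fy=3.5,interpolation=2))
```

```text
t 22.75 p [0.6296 0.1595 0.1022] xdir 9.18 z [-2.e-04 -1.e-03 -1.e+00] F [  6.5  -1.4 -16.7] w 0.0271 57.993276715278625
```

View pics/s3.png

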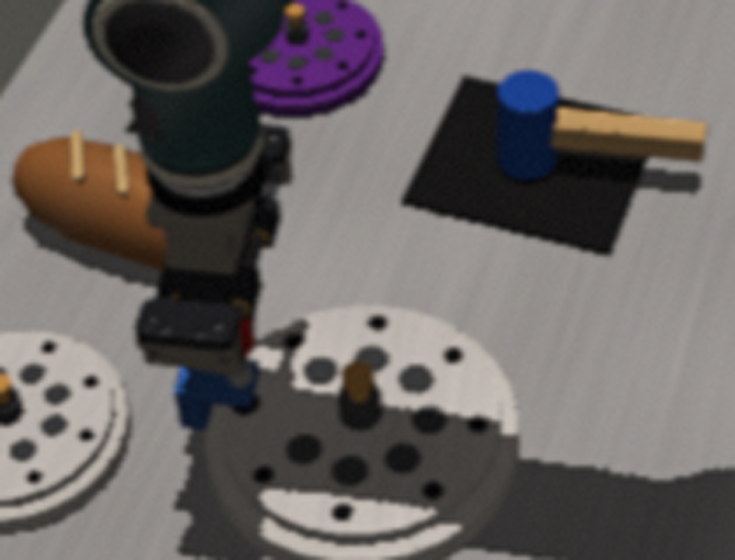

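The knob is gripped and raised at crop (245,335), with 16.7 N showing it is at its stop. The pin is up at (358,380) and the mallet stands on the mat at (528,125). I'll hand in.

```bash
python3 -c "
from workcell import env
print(env.hand_in())"
```

```text
the job is handed in; nothing more can be done
None
```

The job is handed in, with no pass/fail result returned: I knocked the brass pin fully down with the held mallet and it sprang back up, set the mallet back on its mat and let go of it, and the gripper is holding the red plunger knob up at its stop.

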